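# Bring a culture flask from the warming chest to the microscope

## Task

Bring the culture flask from the warming chest to the microscope: slide the clear lid above the flask back past its neighbour, lift the flask out and, always keeping it flat, lay it on the front of the microscope stage and slide it base end first, cap to the front, between the guides and under the low lamp head until it rests against the end stop. Shut the chest again with both lids fully closed. Do not knock the lamp head, and leave the other things where they are.

Things in the scene. Friction and masses are not known exactly. Their poses are not given: they have to be found in the camera images.
- flask_centre (a point): centre, 13 mm above its underside, of the body of the culture flask: a clear flat flask lying flat with a pale pink growth surface and white cap, about 0.06 kg, the only flask in the chest. Body 72 long (x) x 50 wide (y) x 26 mm high; x points from cap to flat base end (at +36 mm), z up. It balances about 10 mm from here towards the cap. Starts in either half of the chest, cap roughly to the robot
- flask_cap (a point): centre of the same flask's round white cap, 24 mm diameter, lying along x, at the height of flask_centre and 65.5 mm from it; the cap's outer face, the flask's end, is 76 mm from flask_centre. Between cap and body is a shoulder 34 wide, 22 mm high. Axes as flask_centre
- chest_floor (a point): middle of the inner floor of the fixed white warming chest, 18 mm above the bench. x points away from the robot, y to its left. Outside 236 (x) x 450 (y) mm; inside 200 (x) x 420 (y) mm. Tops above this floor: long side walls 75 mm, end walls 52 mm. Each half has one thing in it, about 120 mm from here along y
- lid_left (a joint): opening in m of the clear lid over the chest's +y half: 0 = shut, 0.195 = fully open. Slides towards -y on the upper track, over the other lid; panel 194 (x) x 230 (y) x 5 mm, its top 68 mm above the chest floor. About 1.2 N of friction; stays where left
- lid_right (a joint): opening in m of the clear lid over the chest's -y half: 0 = shut, 0.195 = fully open. Slides towards +y on the lower track, under the other lid; panel 194 (x) x 230 (y) x 5 mm, its top 59 mm above the chest floor. About 1.2 N of friction; stays where left
- lid_left_handle (a point): middle of the top edge of the left lid's handle, an upright aluminium rib 120 mm long along the chest's x, 10 mm thick along its y, rising 31 mm above its panel, 20 mm in from the lid's outer (+y) edge; top 99 mm above the chest floor. Moves with the lid
- lid_right_handle (a point): middle of the top edge of the right lid's handle, an upright aluminium rib 120 mm long along the chest's x, 10 mm thick along its y, rising 40 mm above its own panel and 31 mm above the upper lid's panel, 20 mm in from the lid's outer (-y) edge; top 99 mm above the chest floor. Moves with the lid
- stage_axis (a point): point on top of the fixed microscope's dark stage plate, 150 mm above the bench, on the optical axis; the flask's body centre belongs above it. x is the way the flask slides in, from the front to the column (roughly world +y), z up. Plate: 140 mm to the front, 75 mm to the rear, 105 mm to either side. End stop, 10 mm high, at x = +36.5 mm; column from +80 mm, 90 wide, 65 mm above the stage
- guide_mouth (a point): point on the stage midway between the front ends of the two flask guides, 59 mm to the front of stage_axis, axes as there. The guides are 8 mm high and 8 mm thick; about 76 mm apart here, narrowing to 54 mm apart at 30 mm before stage_axis, then parallel up to the end stop
- lamp_face (a point): centre of the flat underside of the lamp head, on the optical axis, 32 mm above the stage. The head is a barrel of 48 mm diameter, 32 to 65 mm above the stage, on a white arm 52 mm wide, 40 to 65 mm above the stage, that runs back to the column. Nothing of the microscope is higher
- lamp_head: the same fixed lamp head (origin at lamp_face); must not be pushed on
- freezer_box: white sample box with a grey lid, 79 x 79 x 44 mm, loose, the only other thing inside the warming chest; stays there. Origin under its centre
- petri_dish: round clear dish, 39 mm across, 12 mm high, loose on a rear corner of the microscope stage. Origin under its centre
- tube_rack: white rack of capped tubes, 85 x 190 x 90 mm, behind the chest. Origin under its centre
- wash_bottle: wash bottle with blue top and bent spout, 72 mm across, 195 mm high, at the back. Origin under its centre
- volumetric_flask: pear-shaped glass flask with a long neck, 84 mm across, 220 mm high, at the back. Origin under its centre
- media_bottle: square clear bottle with white cap, 62 x 62 x 124 mm, at the back. Origin under its centre
- timer: flat white bench timer, 62 x 72 x 16 mm, at the robot's side of the microscope. Origin under its centre
- pipette: grey hand pipette lying on the bench, about 240 mm long, 30 mm high, between robot and chest. Origin under it near its middle, x towards its tip

How it is judged (in metres and radians):
On the way, in this order (a step that is already met when the one before it is completed fails the run):
1. a lid of the chest is slid open past its neighbour (value of joint any of lid_left, lid_right above 0.1 m), for 0.1 s.
2. the flask is lifted clear of the chest (z of flask_centre in the frame of chest_floor above 0.085 m), for 0.1 s.
3. the flask lies home under the lamp head, against the end stop (x of flask_centre in the frame of stage_axis between -0.005 and 0.005 m and y of flask_centre in the frame of stage_axis between -0.005 and 0.005 m and z of flask_centre in the frame of stage_axis between 0.009 and 0.017 m and angle between the x axis of flask_centre and the x axis of stage_axis, either way round below 0.12 rad and angle between flask_centre's own z axis and vertical below 0.08 rad), for 0.2 s.
At the end, for the whole second after the job is handed in: The flask lies flat and at rest on the stage, base end to the column, its body centre within 5 mm of the optical axis along and across the slide (against the end stop), in line with the guides within 0.12 rad; both chest lids are shut within 8 mm (all of step 3 and value of joint each of lid_left, lid_right below 0.008 m and linear speed of flask below 0.01 m/s); the robot touches nothing.
It fails at once if the lamp head is knocked (more than 6 N) (contact force between lamp_head and anything else above 6 N).
It fails at once if the flask is tipped more than 0.5 rad from flat (angle between flask_centre's own z axis and vertical above 0.5 rad).
It fails at once if another thing is shifted by more than 25 mm (distance of any of freezer_box, petri_dish, tube_rack, wash_bottle, volumetric_flask, media_bottle, timer, pipette from where it was at the start of the episode above 0.025 m).
It also fails if it takes over 64 s, if anything falls off the work surface, if the arm or the gripper's body presses on something with over 40 N, if the wrist force passes 120 N, or if a joint passes its speed limit or range.

## Robot

A 6-joint arm with a two-finger parallel gripper is mounted at the origin on the work surface. World frame = base frame: x ahead of the robot, y to its left, z up, the work surface at z = 0. Lengths are in mm, angles in rad, forces in N, time in s.
With the tool pointing down it reaches from about 275 to 750 mm from the base axis. Payload 10.2 kg.
Tool frame: the origin (TCP) lies midway between the tips of the shut fingers; the grasp point (between the pads) lies 19 mm behind it; z points along the fingers, x is the direction in which the jaws open and shut, and the axes are right-handed (so a half turn about z gives the same grasp; the last joint's range is limited). The gripper opens to 88 mm and grips with 3 to 60 N. Pads are 18 mm wide; open, the fingers measure 123 mm over their backs; the gripper's body (75 mm by 187 mm) begins 45 mm behind the grasp point.
Start: joints at [-0.223, 0.313, 1.498, -0, 1.331, -0.223], TCP at [525.006, -0.014, 238.72] pointing down, gripper open.
Joint ranges: [-2.94, 2.94], [-0.97, 2.17], [0.19, 2.56], [-1.23, 4.37], [0.02, 3.11], [-2.88, 2.88]. Speed limits (rad/s): [2.39, 2.39, 3.01, 3.14, 3.14, 3.14].

## Interface

Orientations are given as a unit quaternion [x, y, z, w].
In Python, from rig import ctrl, viewer gives the robot as it stands. The module is installed in compiled form; this text tells all that it offers.
- The arm moves only by the tool move_arm, never from a script. Its argument "moves" is a list of rows, each a list of 7 numbers: the closure, from 0 (fully open) to 1 (shut), then the shift along the world's x, y, z in mm, then the turn, a rotation vector about the world's x, y, z in units of 5 degrees (1.0 is 5 degrees). A call has exactly 10 rows; each row shifts and turns the pose as measured when the row begins; what a row does not reach is not made up. A row lasts 1/8 s, in which the tool goes at most 62.5 mm and 10.7 degrees, less where a joint would pass 70% of its speed; a pose out of reach is approached as far as the arm can. A call is refused whole if a number of a shift passes 62.5 or a number of a turn 1, either way. A call with a gripper value outside its range is refused whole. The fingers move at their own pace and stop on an object; "grip_force" is the grip in N (left out, the last holds). Time passes only in rows, so rows that do not move let the fingers close, or fill a call up. It gives the time, the measured TCP pose, the force and the opening at its end, in the units of the state.
- ctrl.read_state(): the state, without advancing time (a new reading comes with each control period).
- viewer.snapshot(name): name is "scene" or "side" or "wrist"; returns (picture, depth): 420x560x3 uint8, red, green, blue; 420x560 float32, mm along the optical axis (not along the pixel's ray), 0 where there is no reading.
- viewer.camera_info(name): a dict with "camera_matrix" (3x3 intrinsics, pixels), "world_from_camera" (4x4, takes a point from camera to world coordinates). Camera axes: x right, y up, looking along -z (the intrinsics and any distortion apply to the point x, -y, -z); pixel columns grow to the right and rows downward; lengths in mm; the calibration is good to about 2 mm. A picture is of the moment at which its call begins: read the wrist's pose just before it. camera_info takes no time and is no camera call; for the wrist camera it gives the pose at the moment of the call.
- ctrl.hand_in(): hands the job in, once; it reports no verdict.
The state is a dict: "clock": time; "joint_positions": joint angles; "joint_velocities": joint speeds; "tau": joint torques, N m; "ee_pos": TCP position; "orientation": TCP orientation; "ft_force": force on the tool from outside, world axes, zero at the start; "wrist_torque": the same for the moment, N m; "opening": opening from 0.0 (shut) to 1.0 (fully open).
Only numpy, scipy, OpenCV 4.12 (cv2) and the standard library are available. Lean on these libraries where they do the work, as an engineer would, in place of code of your own. Each camera call takes 0.05 s, during which the arm holds its last target.

## Working session

There is one attempt and no reset: what is moved stays moved. The work goes in short steps, Python scripts to look and compute and a tool call to move; the robot and the scene stay as the last step left them, time stands still between calls to the robot, and variables do not carry over. Pictures are saved under pics/ and viewed, and the job is handed in when it is done.

Besides the shell and the picture viewer there is one more tool, called after "Emit:" as a command line: name --pt "numbers of a row" for each row, then --argument value for the rest. move_arm: Moves the arm, as the interface text tells. Its arguments: {"type":"object","properties":{"moves":{"type":"array"},"grip_force":{"type":"number"}},"required":["moves"]}

```bash
mkdir -p pics; cat > h.py <<'E'
import numpy as np, cv2, sys
from rig import ctrl, viewer
def snap(name,tag):
    ci=viewer.camera_info(name)
    p,d=viewer.snapshot(name)
    np.savez(f'pics/{tag}.npz',p=p,d=d,K=ci['camera_matrix'],T=ci['world_from_camera'])
    cv2.imwrite(f'pics/{tag}.png',p[:,:,::-1]); return p,d,ci
def load(tag):
    z=np.load(f'pics/{tag}.npz'); return z['p'],z['d'],z['K'],z['T']
def crop(tag,u0,v0,u1,v1,s):
    p=load(tag)[0][v0:v1,u0:u1,::-1]
    cv2.imwrite(f'pics/{tag}_c{u0}_{v0}.png',cv2.resize(p,None,fx=s,fy=s,interpolation=cv2.INTER_CUBIC))
def ray(K,T,u,v):
    r=np.linalg.inv(K)@[u,v,1.]; r=np.array([r[0],-r[1],-r[2]])
    return T[:3,3],T[:3,:3]@r
def at_z(tag,u,v,z):
    _,_,K,T=load(tag); o,r=ray(K,T,u,v); return o+r*(z-o[2])/r[2]
def at_d(tag,u,v):
    _,d,K,T=load(tag); o,r=ray(K,T,u,v); return o+r*d[int(round(v)),int(round(u))]
def proj(tag,P):
    _,_,K,T=load(tag); c=np.linalg.inv(T)@np.append(P,1); q=K@[c[0],-c[1],-c[2]]; return q[:2]/q[2]
def cloud(tag):
    p,d,K,T=load(tag); v,u=np.mgrid[:d.shape[0],:d.shape[1]]
    r=np.linalg.inv(K)@np.stack([u.ravel(),v.ravel(),np.ones(u.size)])
    r=np.stack([r[0],-r[1],-r[2]])*d.ravel()
    return (T[:3,:3]@r+T[:3,3:]).T.reshape(d.shape+(3,))
E
python3 - <<'E'
from h import *
for n in ['scene','side','wrist']:
    p,d,ci=snap(n,n+'0'); print(n,ci['camera_matrix'].round(1).tolist(),ci['world_from_camera'].round(3).tolist(),[k for k in ci],(d==0).sum())
s=ctrl.read_state(); print(s)
E
```

```text
scene [[421.5, 0.0, 281.6], [0.0, 421.5, 205.0], [0.0, 0.0, 1.0]] [[-0.431, -0.47, 0.771, 1306.722], [0.902, -0.216, 0.373, 383.688], [-0.008, 0.856, 0.517, 661.682], [0.0, 0.0, 0.0, 1.0]] ['camera_matrix', 'world_from_camera'] 944
side [[540.4, 0.0, 280.6], [0.0, 540.4, 209.2], [0.0, 0.0, 1.0]] [[0.984, 0.143, -0.102, 402.932], [-0.175, 0.75, -0.638, -916.461], [-0.015, 0.646, 0.763, 1222.129], [0.0, 0.0, 0.0, 1.0]] ['camera_matrix', 'world_from_camera'] 899
wrist [[345.4, 0.0, 281.5], [0.0, 345.4, 201.7], [0.0, 0.0, 1.0]] [[1.0, -0.0, 0.001, 524.635], [0.0, 0.956, 0.292, 75.123], [-0.001, -0.292, 0.956, 384.225], [0.0, 0.0, 0.0, 1.0]] ['camera_matrix', 'world_from_camera'] 930
{'clock': 0.15, 'joint_positions': array([-2.23398263e-01,  3.13246471e-01,  1.49819845e+00, -2.58584604e-06,
        1.33100246e+00, -2.23365372e-01]), 'joint_velocities': array([ 6.86207495e-05, -1.65853875e-03, -4.64871339e-04, -4.01039021e-04,
       -7.26709332e-05,  1.53273950e-03]), 'tau': array([ 1.56247002e-03, -4.02303922e+01, -2.52316958e+01,  6.93405792e-02,
        3.44249513e-02, -9.17278635e-05]), 'ee_pos': array([5.24832891e+02, 2.60729761e-02, 2.38355061e+02]), 'orientation': array([ 9.99999909e-01, -1.61381211e-05, -4.17023530e-04, -9.34487132e-05]), 'ft_force': array([ 0.03975462, -0.43656034, -0.68737929]), 'wrist_torque': array([ 0.00503892, -0.04198586,  0.05655954]), 'opening': 1.0051399942578618}
```

View pics/scene0.png

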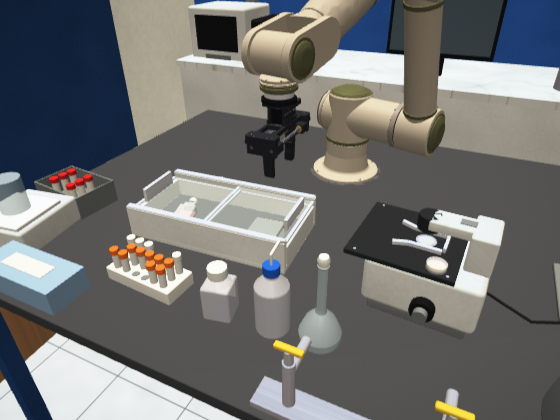

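View pics/side0.png

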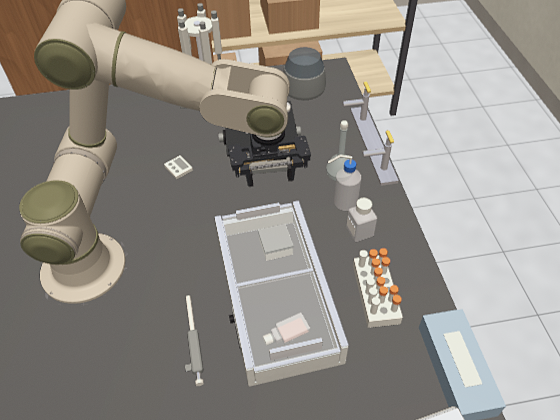

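View pics/wrist0.png

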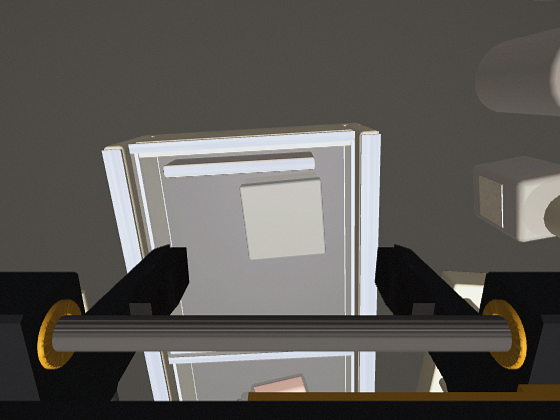

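```bash
python3 - <<'E'
from h import *
crop('side0',205,190,355,390,4); crop('scene0',340,190,520,330,4)
E
cd pics; ls *c*
```

```text
scene0.npz
scene0.png
scene0_c340_190.png
side0_c205_190.png
```

View pics/side0_c205_190.png

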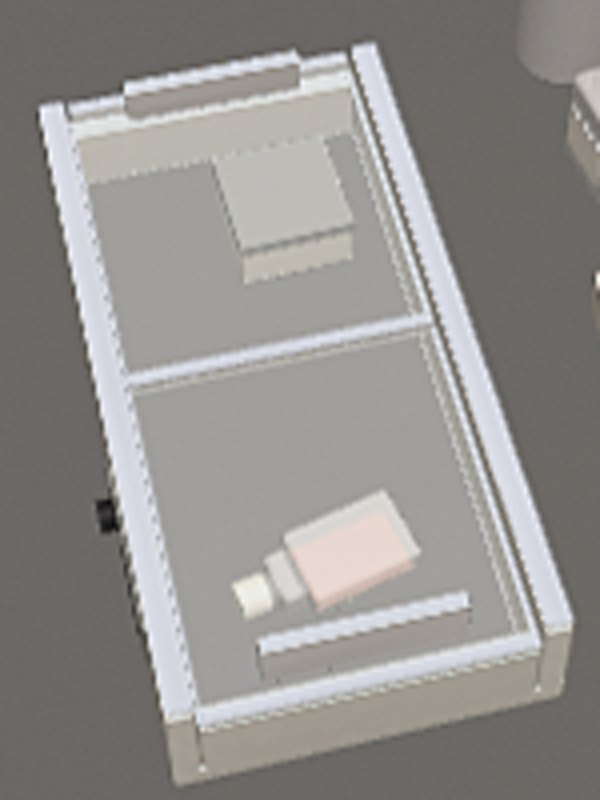

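View pics/scene0_c340_190.png

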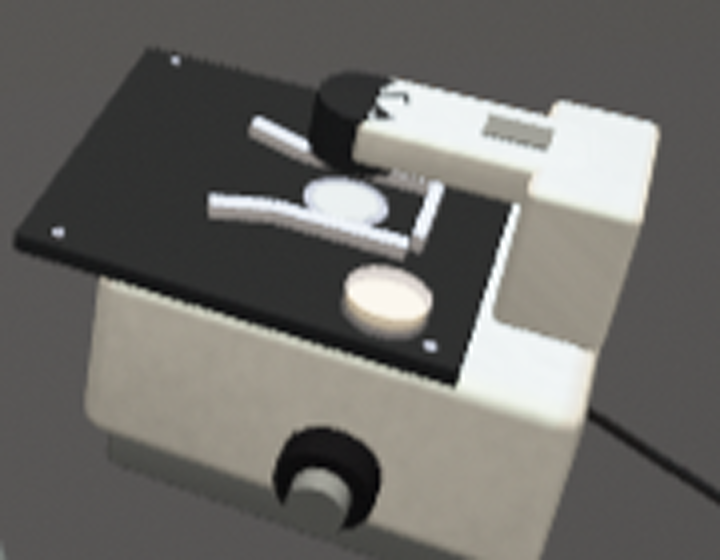

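```bash
python3 - <<'E'
from h import *
# chest wall top outer corners from side
c=lambda x,y:(205+x/4-.375,190+y/4-.375)
for q in [(40,108),(378,44),(573,622),(165,716)]:
    u,v=c(*q); print('corner93',at_z('side0',u,v,93).round(1),at_d('side0',u,v).round(1))
C=cloud('side0')
m=(abs(C[...,2]-93)<3)&(C[...,0]>300)&(C[...,0]<750)&(abs(C[...,1])<330)
pts=C[m][:,:2].astype(np.float32); print(len(pts),cv2.minAreaRect(pts))
for q in [(258,641),(470,595),(262,650),(470,608)]: print('Rhandle117',at_z('side0',*c(*q),117).round(1),at_d('side0',*c(*q)).round(1))
for q in [(125,88),(298,55)]: print('Lhandle117',at_z('side0',*c(*q),117).round(1),at_d('side0',*c(*q)).round(1))
for n,q in dict(cap=(250,595),tl=(288,532),tr=(388,490),br=(418,552),bl=(320,605)).items(): print(n,at_z('side0',*c(*q),44).round(1),at_z('side0',*c(*q),31).round(1),at_d('side0',*c(*q)).round(1))
C=cloud('scene0')
m=(abs(C[...,2]-150)<3)&(C[...,1]>150)
pts=C[m][:,:2].astype(np.float32); print(len(pts),cv2.minAreaRect(pts)); 
s=lambda x,y:(340+x/4-.375,190+y/4-.375)
for q in [(150,47),(15,240),(458,385)]: print('stage',at_z('scene0',*s(*q),150).round(1),at_d('scene0',*s(*q)).round(1))
E
```

```text
corner93 [372.9  35.2  93. ] [372.9  33.5  95.1]
corner93 [609.2  48.7  93. ] [626.  127.2   1.2]
corner93 [ 632.1 -395.7   93. ] [ 650.6 -353.5    1.5]
corner93 [ 398.4 -409.    93. ] [ 398.4 -408.1   90.9]
1787 ((569.9105224609375, -118.59208679199219), (379.6295166015625, 426.244873046875), 3.334820032119751)
Rhandle117 [ 454.6 -386.2  117. ] [ 454.5 -386.8  118.1]
Rhandle117 [ 575.1 -380.6  117. ] [ 580.9 -362.3   79.3]
Rhandle117 [ 455.9 -391.9  117. ] [ 455.8 -392.9  119.2]
Rhandle117 [ 573.3 -388.2  117. ] [ 579.5 -369.2   77.2]
Lhandle117 [431.2  21.7 117. ] [431.1  19.5 119.5]
Lhandle117 [549.8  28.7 117. ] [565.1 127.1   1.9]
cap [ 458.1 -321.4   44. ] [ 458.7 -314.8   31. ] [ 456.5 -337.8   76.4]
tl [ 487.3 -284.5   44. ] [ 488.3 -277.5   31. ] [ 484.8 -303.9   80.2]
tr [ 552.7 -267.4   44. ] [ 554.3 -260.3   31. ] [ 549.  -283.5   73.2]
br [ 562. -312.   44.] [ 563.8 -305.3   31. ] [ 557.3 -329.9   79. ]
bl [ 497.8 -335.3   44. ] [ 498.8 -328.9   31. ] [ 495.  -352.3   78.5]
5337 ((-392.81878662109375, 374.6878967285156), (540.2763061523438, 2633.840087890625), 86.22671508789062)
stage [434.1 213.5 150. ] [433.6 213.4 149.7]
stage [647.8 200.8 150. ] [639.5 198.5 143.6]
stage [666.3 412.2 150. ] [639.5 413.4 128.6]
```

Emit:
move_arm --pt "0 -1 -38 0 0 0 -1" --pt "0 -1 -38 0 0 0 -1" --pt "0 -1 -38 0 0 0 -1" --pt "0 -1 -38 0 0 0 -1" --pt "0 -1 -38 0 0 0 -1" --pt "0 -1 -38 0 0 0 -1" --pt "0 -1 -38 0 0 0 -1" --pt "0 -1 -38 -5 0 0 -1" --pt "0 -1 -38 -5 0 0 -1" --pt "0 0 -20 -5 0 0 -1" --grip_force 25

```text
clock: 1.4
ee_pos: [513.5, -371.8, 220.5]
orientation: [0.901, -0.434, -0.002, -0.002]
ft_force: [-0.4, 0.4, -0.0]
opening: 0.998
```

Emit:
move_arm --pt "0 1 -7 -10 0 0 -1" --pt "0 0 -4 -10 0 0 -1" --pt "0 0 -2 -10 0 0 -1" --pt "0 0 0 -10 0 0 -1" --pt "0 0 0 -10 0 0 -1" --pt "0 0 0 -5 0 0 -1" --pt "0 0 0 0 0 0 -1" --pt "0 0 0 0 0 0 -0.06" --pt "0 0 0 0 0 0 0" --pt "0 0 0 0 0 0 0"

```text
clock: 2.65
ee_pos: [513.0, -386.4, 159.2]
orientation: [0.72, -0.694, -0.005, -0.003]
ft_force: [0.5, 0.4, 0.8]
opening: 1.0
```

```bash
python3 - <<'E'
from h import *
snap('wrist','w1'); s=ctrl.read_state(); print(s['ee_pos'],s['orientation'])
print(proj('w1',[514.8,-384.9,117]))
snap('side','s1')
E
```

```text
[ 512.95727108 -386.34963355  159.21867294] [ 0.7196118  -0.69435081 -0.00519189 -0.00297679]
[279.28481433 227.32126412]
```

View pics/w1.png

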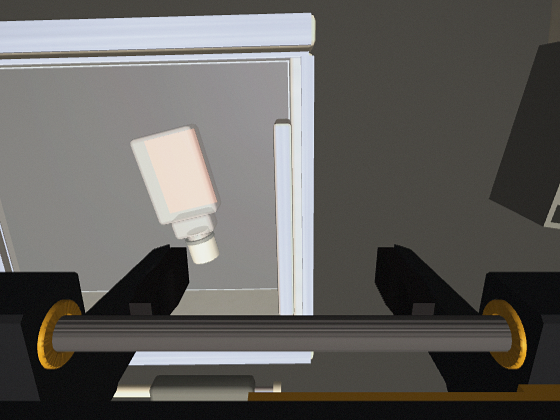

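View pics/s1.png

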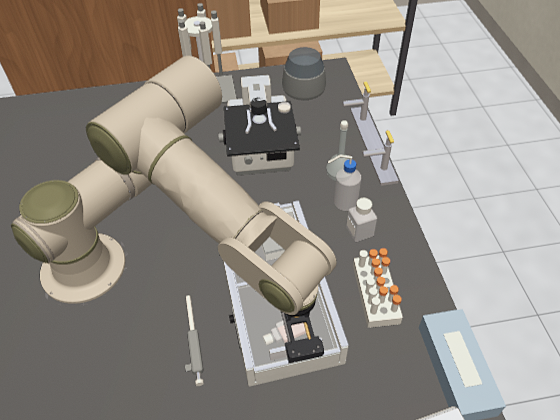

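Emit:
move_arm --pt "0 1 -0.5 -20 0 0 0" --pt "0 0 0 -20 0 0 0" --pt "0 0 0 -18 0 0 0" --pt "0 0 0 -10 0 0 0" --pt "0 0 0 -3 0 0 0" --pt "0.9 0 0 0 0 0 0" --pt "0.95 0 0 0 0 0 0" --pt "0.98 0 0 0 0 0 0" --pt "0.98 0 0 0 0 0 0" --pt "0.98 0 0 0 0 0 0"

```text
clock: 4.0
ee_pos: [514.9, -387.8, 88.6]
orientation: [0.72, -0.694, -0.003, -0.003]
ft_force: [0.0, 0.0, 0.7]
opening: 0.456
```

Emit:
move_arm --pt "1 0 0 0 0 0 0" --pt "1 0 0 0 0 0 0" --pt "1 0 0 0 0 0 0" --pt "1 0 0 0 0 0 0" --pt "1 0 0 0 0 0 0" --pt "1 0 0 0 0 0 0" --pt "1 -1.0 18 0 0 0 0" --pt "1 -1.7 30 0 0 0 0" --pt "1 -1.7 30 0 0 0 0" --pt "1 -1.7 30 0 0 0 0"

```text
clock: 5.25
ee_pos: [508.6, -280.6, 88.6]
orientation: [0.72, -0.694, 0.0, -0.002]
ft_force: [2.5, -1.8, -2.1]
opening: 0.112
```

Emit:
move_arm --pt "1 -1.7 30 0 0 0 0" --pt "1 -1.7 30 0 0 0 0" --pt "1 -1.0 18 0 0 0 0" --pt "1 -0.4 8 0 0 0 0" --pt "1 0 2 0 0 0 0" --pt "0 0 0 0 0 0 0" --pt "0 0 0 0 0 0 0" --pt "0 0 0 0 0 0 0" --pt "0 0 0 0 0 0 0" --pt "0 0 0 15 0 0 0"

```text
clock: 6.5
ee_pos: [503.6, -193.4, 103.6]
orientation: [0.719, -0.695, 0.002, 0.0]
ft_force: [-0.2, -0.3, 0.4]
opening: 0.658
```

Emit:
move_arm --pt "0 0 0 30 0 0 0" --pt "0 0 -10 30 0 0 0" --pt "0 0 -25 30 0 0 1" --pt "0 0 -25 5 0 0 1" --pt "0 0 -25 0 0 0 0.8" --pt "0 0 -12 0 0 0 0" --pt "0 0 0 0 0 0 0" --pt "0 0 0 0 0 0 0" --pt "0 0 0 0 0 0 0" --pt "0 0 0 0 0 0 0"

```text
clock: 7.75
ee_pos: [504.3, -290.5, 210.4]
orientation: [0.801, -0.599, 0.006, -0.001]
ft_force: [0.2, 0.0, 0.7]
opening: 1.001
```

```bash
python3 - <<'E'
from h import *
s=ctrl.read_state(); print(s['ee_pos'],s['orientation'])
snap('wrist','w2'); snap('side','s2')
crop('s2',205,190,355,390,4); crop('s2',190,60,330,180,5)
E
```

```text
[ 504.34007516 -290.49226002  210.41356435] [ 8.00605271e-01 -5.99160980e-01  6.08157085e-03 -5.78772805e-04]
```

View pics/w2.png

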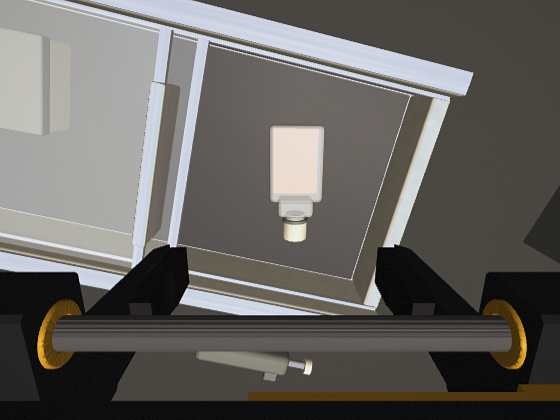

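View pics/s2_c190_60.png

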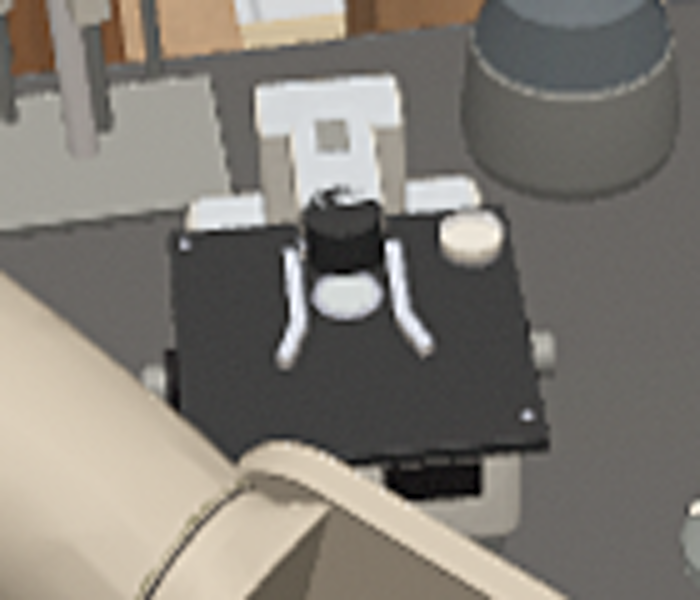

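View pics/s2_c205_190.png

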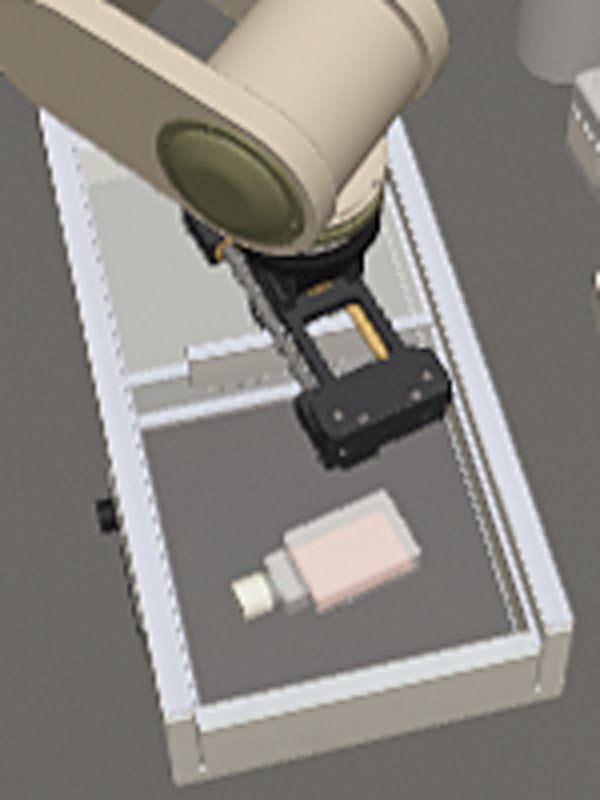

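```bash
python3 - <<'E'
from h import *
crop('w2',240,100,360,260,5)
for q in [(280,150),(300,160),(310,190),(294,232),(270,180),(297,215)]: print(q,at_d('w2',*q).round(1))
print('lid edge',at_d('w2',190,140),'handle',at_d('w2',152,150), at_z('w2',160,82,117),at_z('w2',146,245,117),at_z('w2',207,42,77),at_z('w2',176,245,77))
E
```

```text
(280, 150) [ 533.1 -282.6   43.8]
(300, 160) [ 529.4 -302.8   43.1]
(310, 190) [ 505.  -320.2   43.4]
(294, 232) [ 460.2 -318.2   42.8]
(270, 180) [ 503.4 -281.6   42. ]
(297, 215) [ 477.4 -316.    41.6]
lid edge [ 524.99930622 -209.78413414   77.26451936] handle [ 518.16695585 -194.64859594  117.7246535 ] [ 563.45623988 -191.41869504  117.        ] [ 446.41719104 -202.93862492  117.        ] [ 599.11668816 -206.67422273   77.        ] [ 432.28444061 -217.117364     77.        ]
```

View pics/w2_c240_100.png

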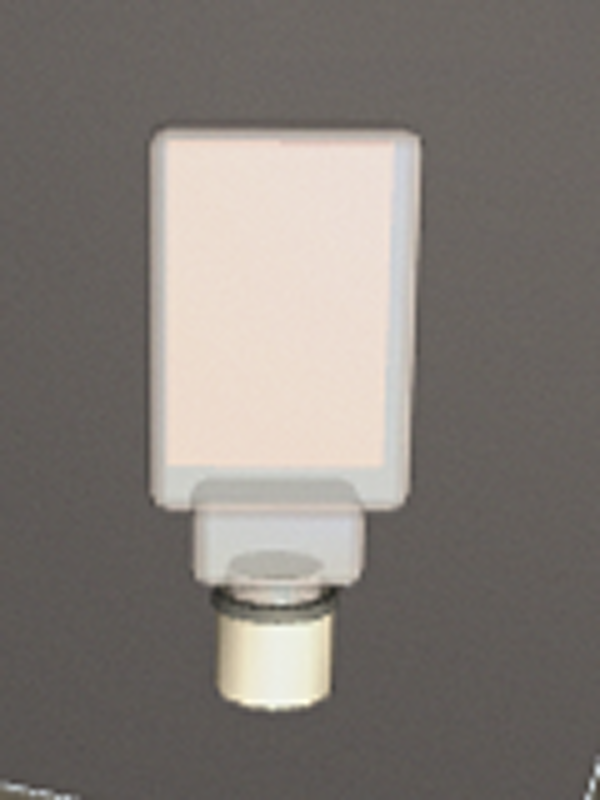

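```bash
python3 - <<'E'
from h import *
c=lambda x,y:(240+x/5-.4,100+y/5-.4)
P=[at_z('w2',*c(*q),44)[:2] for q in [(151,129),(421,129),(407,509),(152,509)]]
print(np.round(P,1))
P=np.array(P);b=(P[0]+P[1])/2;f=(P[2]+P[3])/2
print('mid',(b+f)/2,np.linalg.norm(b-f),np.linalg.norm(P[0]-P[1]),np.linalg.norm(P[3]-P[2]),np.degrees(np.arctan2(*(b-f)[::-1])))
cap=at_z('w2',*c(275,660),43)[:2];print('cap',cap,at_z('w2',*c(275,705),31)[:2])
m=(b+f)/2; d=b-cap; print(np.degrees(np.arctan2(d[1],d[0])))
# stage from side
s=lambda x,y:(190+x/5-.4,60+y/5-.4)
for n,q in dict(RL=(170,232),RR=(503,205),FR=(548,442)).items(): print(n,at_z('s2',*s(*q),150).round(1),at_d('s2',*s(*q)).round(1))
for n,q in dict(gl_front=(286,365),gr_front=(428,352),gl_rear=(292,250),gr_rear=(393,242)).items(): print(n,at_z('s2',*s(*q),158).round(1),at_z('s2',*s(*q),150).round(1))
s=ctrl.read_state();q=s['orientation'];print(2*np.degrees(np.arctan2(q[1],q[0])))
E
```

```text
[[ 551.5 -267.8]
 [ 565.  -313.8]
 [ 497.4 -333.5]
 [ 483.9 -287.2]]
mid [ 524.44724471 -300.58809565] 70.31973910091209 47.941390680187645 48.22713606477508 16.10161982989413
cap [ 460.83955093 -318.59706631] [ 447.09959029 -323.38024041]
15.910060698085347
RL [445.2 427.  150. ] [450.9 608.7   5. ]
RR [653.2 413.  150. ] [652.8 410.8 151.8]
FR [638.5 196.8 150. ] [638.9 198.7 148.1]
gl_front [498.7 282.  158. ] [499.4 291.  150. ]
gr_front [582.5 277.3 158. ] [583.8 286.3 150. ]
gl_rear [516.5 385.4 158. ] [517.3 395.1 150. ]
gr_rear [578.4 380.9 158. ] [579.7 390.7 150. ]
-73.62380595543172
```

Emit:
move_arm --pt "0 5 -7 -20 0.07 0.12 0" --pt "0 5 -7 -30 0 0 0" --pt "0 4.5 -6 -35 0 0 0" --pt "0 0 0 -35 0 0 0" --pt "0 0 0 -25 0 0 0" --pt "0 0 0 -12 0 0 0" --pt "0 0 0 -5 0 0 0" --pt "0 0 0 0 0 0 0" --pt "0 0 0 0 0 0 0" --pt "0 0 0 0 0 0 0"

```text
clock: 9.1
ee_pos: [520.7, -311.5, 47.0]
orientation: [0.801, -0.599, 0.003, 0.0]
ft_force: [0.3, -0.4, 0.8]
opening: 1.001
```

```bash
python3 - <<'E'
from h import *
s=ctrl.read_state(); print(s['ee_pos'],s['orientation'],s['ft_force'])
snap('wrist','w3')
E
```

```text
[ 520.6732286  -311.51417024   46.97465117] [ 8.00699594e-01 -5.99057086e-01  3.25733399e-03  3.97135238e-04] [ 0.32355571 -0.41447334  0.77617107]
```

View pics/w3.png

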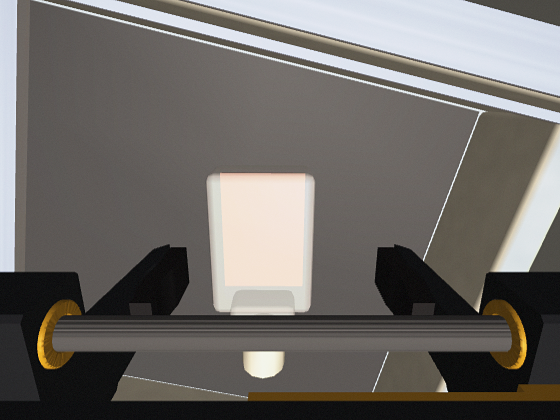

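Emit:
move_arm --pt "0 -1 0.5 -14 0 0 0" --pt "0 0 0 -8 0 0 0" --pt "0 0 0 -2 0 0 0" --pt "0.5 0 0 0 0 0 0" --pt "0.6 0 0 0 0 0 0" --pt "0.7 0 0 0 0 0 0" --pt "0.8 0 0 0 0 0 0" --pt "0.9 0 0 0 0 0 0" --pt "1 0 0 0 0 0 0" --pt "1 0 0 0 0 0 0" --grip_force 20

```text
clock: 10.4
ee_pos: [519.6, -311.0, 21.5]
orientation: [0.801, -0.599, 0.003, 0.0]
ft_force: [0.4, 0.5, -0.6]
opening: 0.569
```

Emit:
move_arm --pt "1 0 0 0 0 0 0" --pt "1 0 0 8 0 0 0" --pt "1 0 0 20 0 0 0" --pt "1 0 0 25 0 0 0" --pt "1 0 0 25 0 0 0" --pt "1 0 0 25 0 0 0" --pt "1 0 0 30 0 0 0" --pt "1 0 0 30 0 0 0" --pt "1 0 0 25 0 0 0" --pt "1 0 10 10 0 0 1"

```text
clock: 11.65
ee_pos: [518.8, -300.6, 230.0]
orientation: [0.826, -0.563, 0.004, 0.0]
ft_force: [-0.4, -0.4, 0.1]
opening: 0.565
```

```bash
python3 - <<'E'
from h import *
s=ctrl.read_state(); print(s['ee_pos'],s['orientation'],s['opening'])
snap('wrist','w4')
E
```

```text
[ 518.77682255 -300.60384343  230.01168319] [ 8.26399572e-01 -5.63066107e-01  4.48460236e-03  4.41343292e-04] 0.5651056883097073
```

View pics/w4.png

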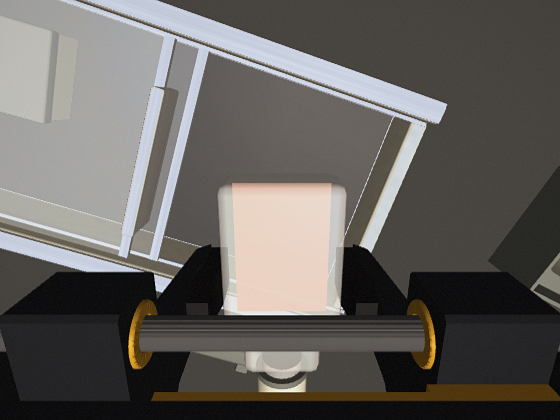

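Emit:
move_arm --pt "1 1 25 0 0 0 1" --pt "1 1 38 0 0 0 1" --pt "1 1 40 0 0 0 1" --pt "1 1 40 0 0 0 1" --pt "1 1 40 0 0 0 1" --pt "1 1 40 0 0 0 1" --pt "1 1 40 0 0 0 1" --pt "1 1 40 0 0 0 1" --pt "1 1 40 0 0 0 1" --pt "1 1 40 0 0 0 1"

```text
clock: 12.95
ee_pos: [527.1, 92.9, 232.2]
orientation: [0.988, -0.153, 0.006, -0.002]
ft_force: [1.7, 0.2, 0.3]
opening: 0.567
```

Emit:
move_arm --pt "1 2 38 0 0 0 1" --pt "1 2 38 -2 0 0 1" --pt "1 2 30 -4 0 0.14 0.74" --pt "1 2 15 -8 0 0 0" --pt "1 0 5 -8 0 0 0" --pt "1 0 0 0 0 0 0" --pt "1 0 0 0 0 0 0" --pt "1 0 0 0 0 0 0" --pt "1 0 0 0 0 0 0" --pt "1 0 0 0 0 0 0"

```text
clock: 14.2
ee_pos: [535.0, 221.7, 209.8]
orientation: [0.999, -0.034, -0.0, -0.002]
ft_force: [0.2, 0.4, 0.1]
opening: 0.566
```

```bash
python3 - <<'E'
from h import *
s=ctrl.read_state(); print(s['ee_pos'],s['orientation'],s['opening'])
snap('wrist','w5');snap('scene','sc5');snap('side','s5');crop('sc5',340,150,520,290,4)
a=np.array([543.8,344.7,150]);sd=np.array([.0675,.9977,0]);r=np.array([.9977,-.0675,0])
for n,P in dict(axis=a,mouth=a-59*sd,fl=a-140*sd-105*r,fr=a-140*sd+105*r,glf=a-59*sd-42*r,grf=a-59*sd+42*r).items(): print(n,proj('w5',P).round(1),proj('sc5',P).round(1),proj('s5',P).round(1))
E
```

```text
[534.97641088 221.73497817 209.80822924] [ 9.99407956e-01 -3.43516673e-02 -1.84048684e-04 -1.91469977e-03] 0.5661157305446156
axis [282.9   1.4] [426.4 239.7] [258.9 119. ]
mouth [282.9 115.9] [398.1 231.8] [260.6 132. ]
fl [120.7 244.8] [377.  200.4] [226.3 154. ]
fr [445.1 244.5] [343.4 246.9] [299.3 147.7]
glf [210.4 116. ] [403.5 222.2] [246.4 133.2]
grf [355.3 115.8] [392.2 242.1] [274.7 130.8]
```

View pics/w5.png

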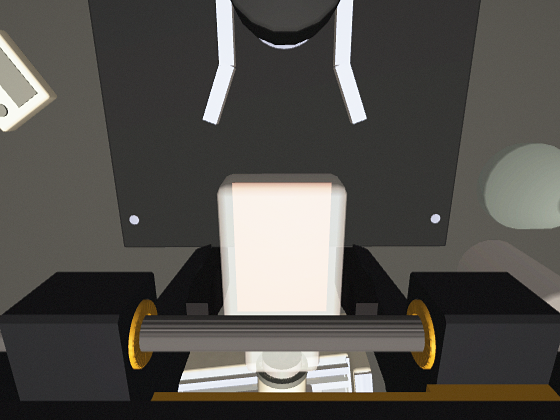

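View pics/sc5_c340_150.png

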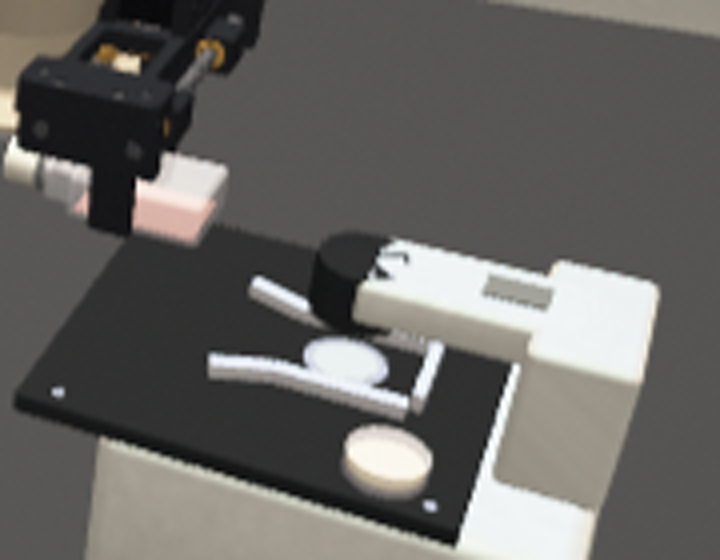

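```bash
python3 - <<'E'
from h import *
for v,z in [(183,232.3),(174,206.3)]:
  print(at_z('w5',282,v,z))
for v,u in [(246,124),(245,447),(122,209),(123,216),(123,358),(120,366)]: print(at_z('w5',u,v,150))
E
```

```text
[537.90118228 266.01938001 232.3       ]
[537.76660259 263.77505787 206.3       ]
[431.52339398 211.11931934 150.        ]
[640.35894995 197.52948155 150.        ]
[496.6499424  285.35082298 150.        ]
[500.64902931 284.50543663 150.        ]
[583.24485777 278.83398828 150.        ]
[587.89373877 280.22391898 150.        ]
```

Emit:
move_arm --pt "1 1.5 7 -15 0 0 0" --pt "1 1.5 7 -18 0 0 0" --pt "1 0 0.5 -12 0 0 0" --pt "1 0 0 -6 0 0 0" --pt "1 0 0 -3 0 0 0" --pt "1 0 0 -1 0 0 0" --pt "1 0 0 0 0 0 0" --pt "1 0 0 0 0 0 0" --pt "1 0 0 0 0 0 0" --pt "1 0 0 0 0 0 0"

```text
clock: 15.6
ee_pos: [537.7, 237.6, 153.2]
orientation: [0.999, -0.034, -0.0, -0.002]
ft_force: [-0.3, -0.4, 1.5]
opening: 0.563
```

Emit:
move_arm --pt "0.3 0 0 0 0 0 0" --pt "0.2 0 0 0 0 0 0" --pt "0.1 0 0 0 0 0 0" --pt "0.1 0 0 10 0 0 0" --pt "0.1 0 0 20 0 0 0" --pt "0.1 0 0 15 0 0 0" --pt "0.1 -1.5 -22 0 0 0 0" --pt "0.1 -2 -28 0 0 0 0" --pt "0.1 -1.5 -15 0 0 0 0" --pt "0.1 0 0 0 0 0 0"

```text
clock: 16.85
ee_pos: [531.9, 167.7, 199.9]
orientation: [0.999, -0.034, -0.0, -0.002]
ft_force: [0.3, -0.4, -0.6]
opening: 0.901
```

```bash
python3 - <<'E'
from h import *
s=ctrl.read_state(); print(s['ee_pos'],s['orientation'],s['opening'])
snap('wrist','w6');snap('scene','sc6');crop('sc6',330,180,510,320,4)
E
```

```text
[531.91332576 167.74296407 199.9128045 ] [ 9.99410589e-01 -3.42907380e-02 -3.47005149e-04 -1.58077480e-03] 0.900517729659175
```

View pics/w6.png

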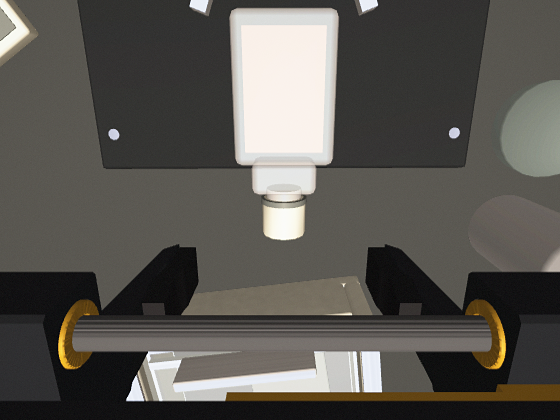

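View pics/sc6_c330_180.png

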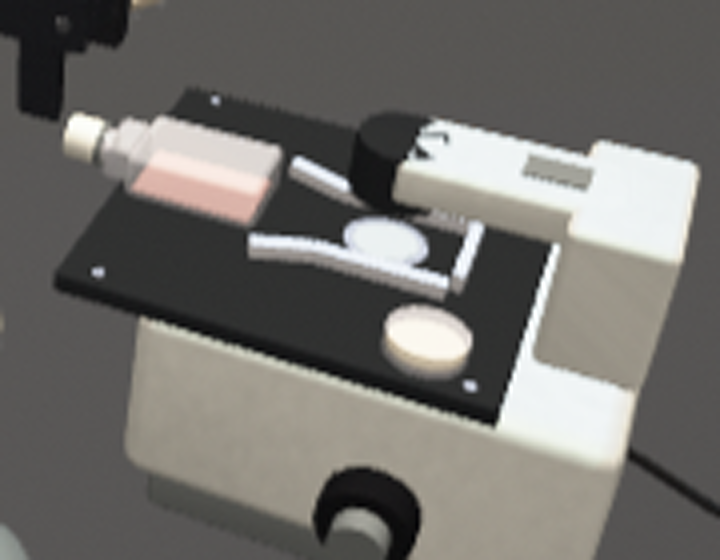

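```bash
python3 - <<'E'
from h import *
for n,(u,v,z) in dict(bl=(236,164,176),br=(333,164,176),tl=(230,10,176),tr=(338,10,176),capface=(284,239,163),capmid=(284,217,175),fl=(103,167,150),fr=(465,166,150)).items(): print(n,at_z('w6',u,v,z).round(1))
E
```

```text
bl [511.9 212.  176. ]
br [560.1 208.7 176. ]
tl [516.6 280.5 176. ]
tr [564.  277.2 176. ]
capface [532.8 164.6 163. ]
capmid [533.9 182.1 175. ]
fl [431.5 210.9 150. ]
fr [639.3 197.2 150. ]
```

Emit:
move_arm --pt "0.1 1.6 8 -12 0 0 0" --pt "0.4 0 0 -16 0 0 0" --pt "0.4 0 0 -12 0 0 0" --pt "0.4 0 0 -4 0 0 0" --pt "0.5 0 0 0 0 0 0" --pt "0.7 0 0 0 0 0 0" --pt "0.8 0 0 0 0 0 0" --pt "0.9 0 0 0 0 0 0" --pt "1 0 0 0 0 0 0" --pt "1 0 0 0 0 0 0" --grip_force 10

```text
clock: 18.2
ee_pos: [533.4, 179.1, 152.3]
orientation: [0.999, -0.032, -0.001, -0.002]
ft_force: [0.4, -0.3, -0.3]
opening: 0.267
```

Emit:
move_arm --pt "1 0.4 6 0 0 0 0" --pt "1 0.7 10 0 0 0 0" --pt "1 0.7 10 0 0 0 0" --pt "1 0.7 10 0 0 0 0" --pt "1 0.7 10 0 0 0 0" --pt "1 0.7 10 0 0 0 0" --pt "1 0.3 4 0 0 0 0" --pt "1 0 0 0 0 0 0" --pt "1 0 0 0 0 0 0" --pt "1 0 0 0 0 0 0"

```text
clock: 19.45
ee_pos: [537.7, 243.8, 152.2]
orientation: [0.999, -0.032, -0.001, -0.002]
ft_force: [-0.4, -0.1, -1.4]
opening: 0.272
```

```bash
python3 - <<'E'
from h import *
s=ctrl.read_state(); print(s['ee_pos'],s['orientation'],s['opening'],s['ft_force'])
snap('wrist','w7');snap('scene','sc7');crop('sc7',330,180,510,320,4)
E
```

```text
[537.72941546 243.7605212  152.1870476 ] [ 9.99479023e-01 -3.22198887e-02 -6.28226655e-04 -1.77971608e-03] 0.2724781528964124 [-0.39498936 -0.08049259 -1.36061399]
```

View pics/w7.png

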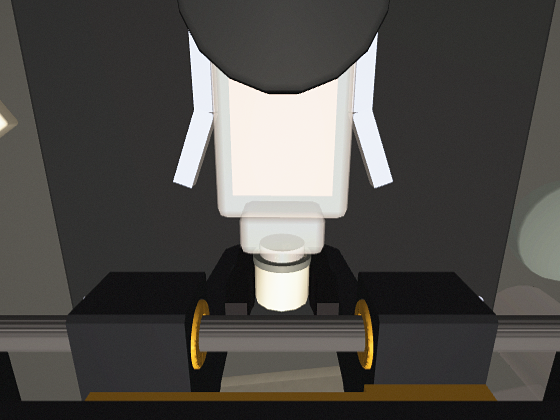

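View pics/sc7_c330_180.png

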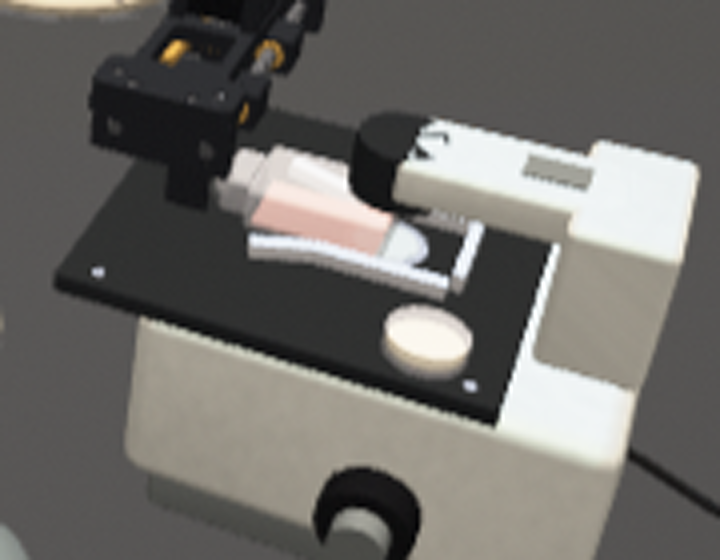

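Emit:
move_arm --pt "1 0.7 10 0 0 0 0" --pt "1 0 0 0 0 0 0" --pt "0.5 0 0 0 0 0 0" --pt "0.5 0 0 0 0 0 0" --pt "0.5 0 0 0 0 0 0" --pt "0.5 -1.4 -20 0 0 0 0" --pt "0.5 -1.7 -25 0 0 0 0" --pt "1 0 0 0 0 0 0" --pt "1 0 0 0 0 0 0" --pt "1 0 0 0 0 0 0"

```text
clock: 20.8
ee_pos: [535.2, 206.1, 152.4]
orientation: [0.999, -0.033, -0.0, -0.002]
ft_force: [-0.3, 0.3, 0.7]
opening: 0.185
```

Emit:
move_arm --pt "1 0 0 0.5 0 0 0" --pt "1 0 0 0 0 0 0" --pt "1 0 0 0 0 0 0" --pt "1 0 0 0 0 0 0" --pt "1 0 0 0 0 0 0" --pt "1 0 0 0 0 0 0" --pt "1 0 0 0 0 0 0" --pt "1 0 0 0 0 0 0" --pt "1 0 0 0 0 0 0" --pt "1 0 0 0 0 0 0"

```text
clock: 22.05
ee_pos: [535.0, 207.0, 152.8]
orientation: [0.999, -0.032, -0.0, -0.002]
ft_force: [-0.9, -0.6, -0.0]
opening: 0.007
```

```bash
python3 - <<'E'
from h import *
s=ctrl.read_state(); print(s['ee_pos'],s['orientation'],s['opening'],s['ft_force'])
snap('wrist','w8')
E
```

```text
[535.0495937  207.0455511  152.84950837] [ 9.99490904e-01 -3.18552110e-02 -3.79518954e-04 -1.74177889e-03] 0.006669632725014598 [-0.9314383  -0.59663167 -0.01438003]
```

View pics/w8.png

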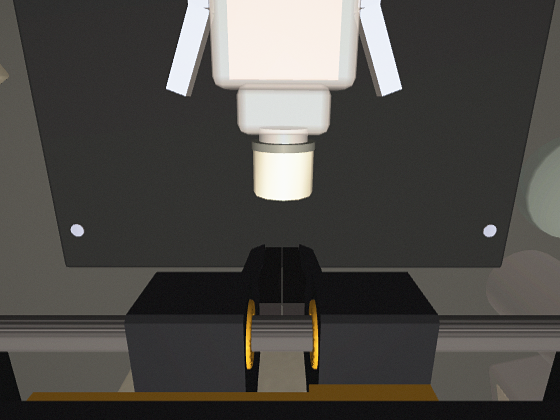

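Emit:
move_arm --pt "1 1 12 0 0 0 0" --pt "1 1 12 0 0 0 0" --pt "1 0.5 5 0 0 0 0" --pt "1 0.4 4 0 0 0 0" --pt "1 0.4 4 0 0 0 0" --pt "1 0.3 4 0 0 0 0" --pt "1 0.3 4 0 0 0 0" --pt "1 0.2 2 0 0 0 0" --pt "1 0 1 0 0 0 0" --pt "1 0 0 0 0 0 0"

```text
clock: 23.35
ee_pos: [539.4, 257.2, 152.9]
orientation: [0.999, -0.032, -0.001, -0.0]
ft_force: [-0.2, 0.1, 1.0]
opening: 0.007
```

```bash
python3 - <<'E'
from h import *
s=ctrl.read_state(); print(s['ee_pos'],s['orientation'],s['opening'],s['ft_force'])
snap('wrist','w9')
E
```

```text
[539.37094942 257.17163496 152.86257703] [ 9.99492013e-01 -3.18615475e-02 -7.30753298e-04 -1.53448384e-04] 0.006884691949121937 [-0.19703013  0.13075972  0.95016175]
```

View pics/w9.png

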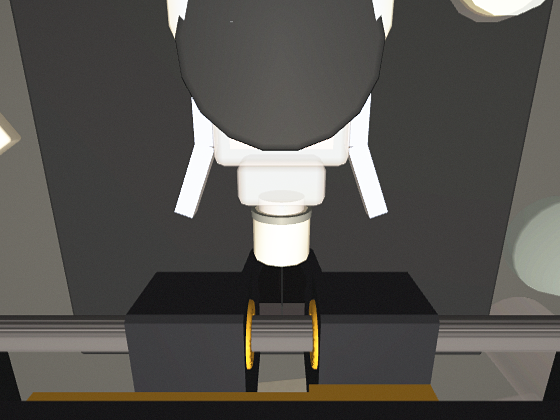

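Emit:
move_arm --pt "1 0.1 1 0 0 0 0" --pt "1 0 1 0 0 0 0" --pt "1 0.1 1 0 0 0 0" --pt "1 0 1 0 0 0 0" --pt "1 0 1 0 0 0 0" --pt "1 0 1 0 0 0 0" --pt "1 0 1 0 0 0 0" --pt "1 0 1 0 0 0 0" --pt "1 0 1 0 0 0 0" --pt "1 0 1 0 0 0 0"

```text
clock: 24.65
ee_pos: [539.3, 257.1, 153.0]
orientation: [0.999, -0.033, -0.004, 0.01]
ft_force: [-1.5, -8.1, 1.7]
opening: 0.003
```

Emit:
move_arm --pt "1 0 0 0 0 0 0" --pt "1 -0.7 -10 0 0 0 0" --pt "1 -1.4 -20 0 0 0 0" --pt "1 -1.4 -20 5 0 0 0" --pt "1 -1.4 -20 20 0 0 0" --pt "1 0 -10 25 0 0 0" --pt "0 0 0 5 0 0 0" --pt "0 0 0 0 0 0 0" --pt "0 0 0 0 0 0 0" --pt "0 0 0 0 0 0 0"

```text
clock: 25.9
ee_pos: [532.9, 169.7, 208.2]
orientation: [0.999, -0.034, -0.005, 0.01]
ft_force: [-0.3, -0.5, -0.4]
opening: 0.434
```

```bash
python3 - <<'E'
from h import *
s=ctrl.read_state(); print(s['ee_pos'],s['orientation'],s['opening'],s['ft_force'])
snap('wrist','w10');snap('scene','sc10');snap('side','s10');crop('sc10',330,180,510,320,4);crop('s10',190,60,330,180,5)
E
```

```text
[532.85045678 169.6531644  208.24115372] [ 0.99935206 -0.03426732 -0.00471339  0.00994941] 0.43358773909428994 [-0.27611878 -0.50647778 -0.44407717]
```

View pics/w10.png

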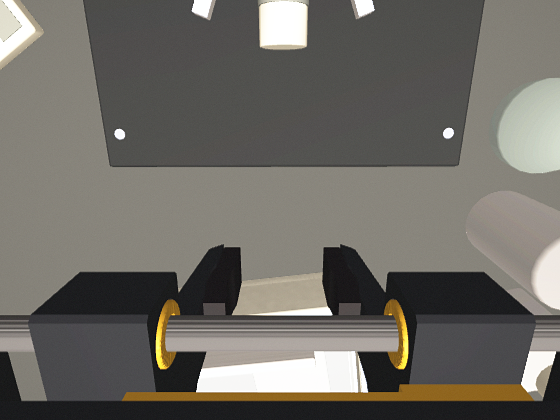

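View pics/sc10_c330_180.png

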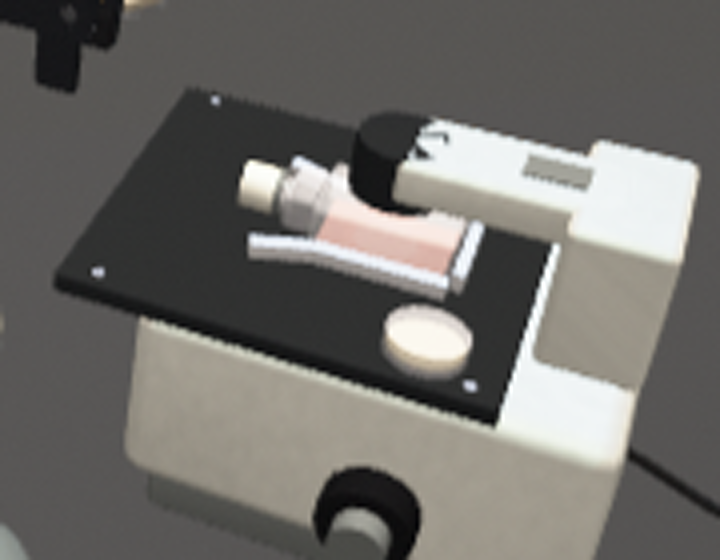

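```bash
python3 - <<'E'
from h import *
print(at_z('w10',283,48,163),at_z('w10',283,48,155),at_z('w10',109,166,150),at_z('w10',458,165,150))
# scene: base end bottom vs end stop
E
```

```text
[539.55743153 266.78661048 163.        ] [539.57391985 267.60207921 155.        ] [431.07934526 210.48710961 150.        ] [638.99223334 197.21876462 150.        ]
```

View pics/s10_c190_60.png

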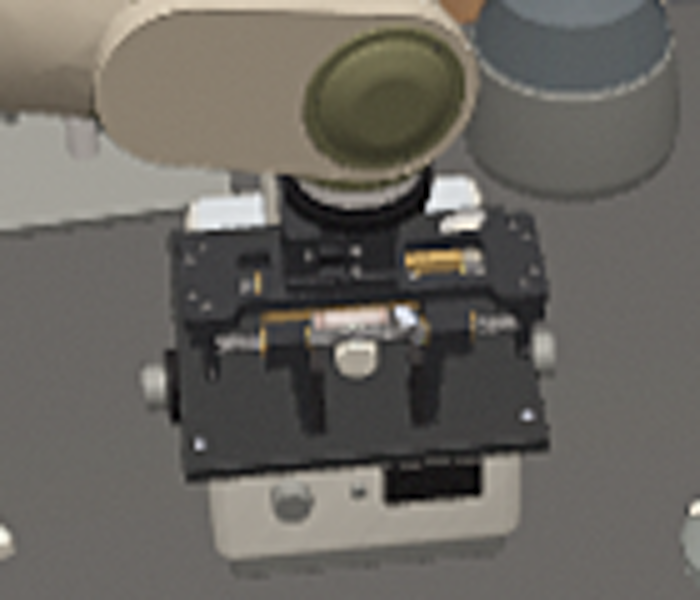

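Emit:
move_arm --pt "0 -2 -15 0 0.22 -0.12 -1" --pt "0 -2 -22 0 0 0 -1" --pt "0 -2 -22 0 0 0 -1" --pt "0 -2 -22 0 0 0 -1" --pt "0 -2 -22 0 0 0 -1" --pt "0 -2 -22 0 0 0 -1" --pt "0 -2 -22 0 0 0 -1" --pt "0 -2 -22 0 0 0 -1" --pt "0 -2 -22 0 0 0 -1" --pt "0 -2 -22 0 0 0 -1"

```text
clock: 27.3
ee_pos: [511.8, -47.5, 207.1]
orientation: [0.886, -0.464, -0.0, -0.0]
ft_force: [0.3, 0.6, -0.0]
opening: 0.996
```

Emit:
move_arm --pt "0 -2 -22 -5 0 0 -1" --pt "0 -2 -22 -5 0 0 -1" --pt "0 -2 -22 -5 0 0 -1" --pt "0 -2 -22 -10 0 0 -1" --pt "0 -1 -22 -10 0 0 -1" --pt "0 0 -22 -10 0 0 -1" --pt "0 0 -10 -5 0 0 -0.6" --pt "0 0 0 0 0 0 0" --pt "0 0 0 0 0 0 0" --pt "0 0 0 0 0 0 0"

```text
clock: 28.55
ee_pos: [502.5, -193.9, 155.1]
orientation: [0.711, -0.703, -0.0, -0.001]
ft_force: [0.1, 0.4, 0.5]
opening: 0.999
```

```bash
python3 - <<'E'
from h import *
s=ctrl.read_state(); print(s['ee_pos'],s['orientation'],s['opening'],s['ft_force'])
snap('wrist','w11')
E
```

```text
[ 502.46630797 -193.8605655   155.09713373] [ 7.11471572e-01 -7.02714578e-01 -3.42941210e-04 -5.53976946e-04] 0.9986287746300128 [0.12906921 0.35025567 0.52801622]
```

View pics/w11.png

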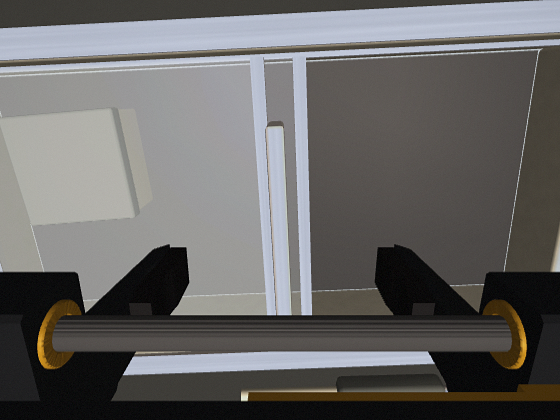

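Emit:
move_arm --pt "0 0 0 -18 0 0 0.52" --pt "0 0.5 0 -20 0 0 0" --pt "0.4 0 0 -18 0 0 0" --pt "0.5 0 0 -8 0 0 0" --pt "0.6 0 0 -1 0 0 0" --pt "0.7 0 0 0 0 0 0" --pt "0.9 0 0 0 0 0 0" --pt "1 0 0 0 0 0 0" --pt "1 0 0 0 0 0 0" --pt "1 0 0 0 0 0 0" --grip_force 25

```text
clock: 29.85
ee_pos: [504.7, -193.1, 91.9]
orientation: [0.729, -0.684, 0.003, -0.001]
ft_force: [0.0, 1.6, 0.1]
opening: 0.115
```

Emit:
move_arm --pt "1 1.0 -18 0 0 0 0" --pt "1 1.7 -30 0 0 0 0" --pt "1 1.7 -30 0 0 0 0" --pt "1 1.7 -30 0 0 0 0" --pt "1 1.7 -30 0 0 0 0" --pt "1 1.4 -25 0 0 0 0" --pt "1 0.9 -15 0 0 0 0" --pt "1 0.5 -8 0 0 0 0" --pt "1 0 -3 0 0 0 0" --pt "1 0 0 0 0 0 0"

```text
clock: 31.1
ee_pos: [516.1, -386.9, 91.9]
orientation: [0.729, -0.685, -0.002, -0.008]
ft_force: [1.3, -1.4, -0.7]
opening: 0.11
```

Emit:
move_arm --pt "1 0 -2 0 0 0 0" --pt "1 0 -2 0 0 0 0" --pt "1 0 -2 0 0 0 0" --pt "1 0 0 0 0 0 0" --pt "0 0 0 0 0 0 0" --pt "0 0 0 0 0 0 0" --pt "0 0 0 0 0 0 0" --pt "0 0 0 0 0 0 0" --pt "0 0 0 10 0 0 0" --pt "0 0 0 30 0 0 0"

```text
clock: 32.35
ee_pos: [514.4, -387.7, 130.9]
orientation: [0.729, -0.684, -0.01, -0.011]
ft_force: [0.3, -0.2, 0.5]
opening: 0.774
```

Emit:
move_arm --pt "0 0 0 40 0 0 0" --pt "0 0 0 40 0 0 0" --pt "0 -10 30 10 0 0 0" --pt "0 -10 50 0 0 0 0" --pt "0 -10 50 0 0 0 0" --pt "0 -10 40 0 0 0 0" --pt "0 0 20 0 0 0 0" --pt "0 0 0 0 0 0 0" --pt "0 0 0 0 0 0 0" --pt "0 0 0 0 0 0 0"

```text
clock: 33.6
ee_pos: [474.2, -196.0, 232.2]
orientation: [0.728, -0.685, -0.004, -0.011]
ft_force: [0.2, -0.6, 0.0]
opening: 1.002
```

```bash
python3 - <<'E'
from h import *
s=ctrl.read_state(); print(s['clock'],s['ee_pos'],s['opening'],s['ft_force'])
snap('wrist','w12');snap('side','s12');snap('scene','sc12')
crop('s12',205,190,355,390,4);crop('sc12',330,180,510,320,4)
E
```

```text
33.6 [ 474.18207042 -196.02349598  232.21484313] 1.001550705295428 [ 0.17324412 -0.58816574  0.0327122 ]
```

View pics/s12_c205_190.png

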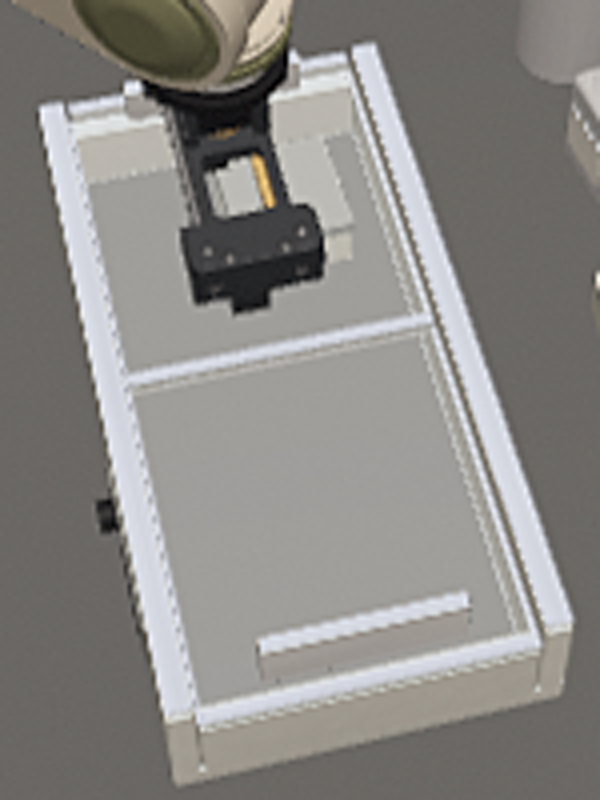

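View pics/sc12.png

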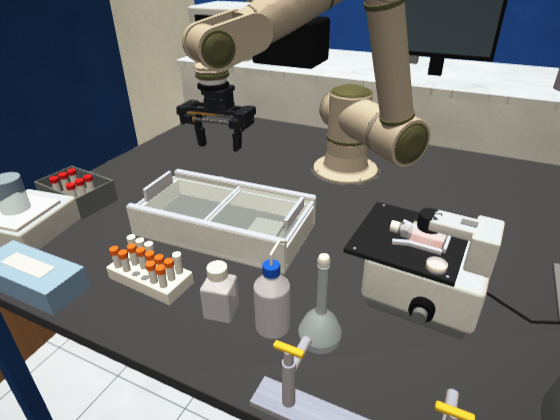

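View pics/w12.png

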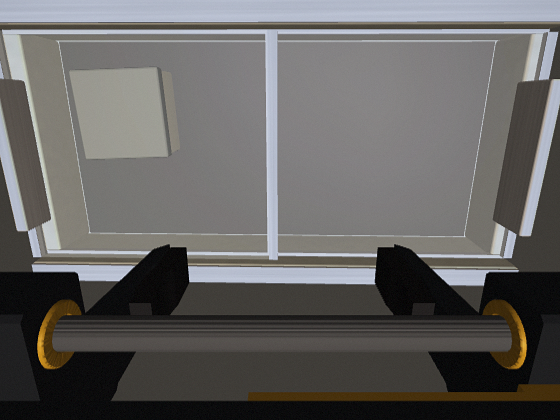

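```bash
python3 - <<'E'
from h import *
a=load('side0')[0].astype(int);b=load('s12')[0].astype(int)
d=abs(a-b).max(2)
print('handle R region',d[330:370,265:325].max(),(d[336:366,305:330]>20).sum(),'end',d[345:390,245:345].max())
print('L handle', d[200:222,232:238].max(), d[200:222,278:295].max())
print('clk',ctrl.read_state()['clock']); print(ctrl.hand_in())
E
```

```text
handle R region 84 0 end 12
L handle 65 7
clk 33.75
the job is handed in; nothing more can be done
None
```

The flask is under the lamp head, against the end stop, and both lids look shut. I handed the job in at 33.75 s; no verdict was reported.

**What I did**
- I slid the right lid fully open by its handle, lifted the flask out by its body, and laid it flat on the front of the stage.
- I gripped the cap to slide the flask between the guides, then pushed it home with the closed fingers until the push force rose to about 8 N with no further movement.
- I then slid the right lid shut and raised the arm clear of everything; its force reading was about zero.

**Last checks**
- **Flask:** the cap face measured about 63 mm from the front edge of the stage, against an expected 64 mm. It was about 0.3 mm off the centre line. The final scene picture shows it flat against the stop. I saw no sign of contact with the lamp head.
- **Right lid:** comparing before and after pictures, its end and most of its handle are unchanged. One wider patch did differ, by up to 84 grey levels. I put that down to the missing flask and did not check further.
- **Left lid:** I never touched it. One end of its handle is unchanged in the pictures. The other end differed by up to 65 grey levels, which I think is the arm in front of it in the picture. It looked shut in the wrist view.
- **Other objects:** the freezer box, petri dish, timer and bottles looked unmoved by eye. I did not measure them.

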